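Load the section holder and index the viewing stage one hole

TASK

Set the aluminium sample holder with the green glass window (not the black one) flat and square in the black pocket of the sliding section, then pull up the red knob of the lock plunger and slide the section one hole along the rail, towards the green-capped post. Let the pin go fully home in that next hole and finish still holding the red knob with the pin home: do not let go of it. Leave everything else where it is.

Things in the scene. Friction and masses are not known exactly. Their poses are not given: they have to be found in the camera images.
- holder: Sample holder: bare aluminium block 80 x 50 x 20 mm (along its x, y, z), round green glass window 42 mm across, flush in the top face. About 0.2 kg, loose on the table. Origin at the centre of its underside, z up. Turning it half a turn makes no difference.
- spare: Black plastic holder of the same size with a grey window; not to be used. Origin at the centre of its underside.
- stage: Fixed indexing stage: dark steel base plate 190 x 320 x 12 mm (x, y, z) screwed to the table, with two steel guide rods along its y. Origin at the centre of the plate's underside, on the table; y is the sliding direction. At x = +55 mm runs a ladder-like rail along y (yellow rungs between aluminium side bars, top 30 mm above the table) with five rectangular holes, 13 mm long in y and 16 mm wide in x, at y = -80, -40, 0, 40 and 80 mm.
- pocket: Rectangular pocket on the sliding section, moves with it: black walls 6 mm thick and 8 mm high round an opening of 84 x 54 mm (x, y). Origin at the centre of the pocket's floor, 50 mm above the table; x is the long side, parallel to the stage's x. The holder fits with 2 mm of play on each side and, seated, stands 12 mm above the walls. The pocket's centre lies 90 mm from the knob's axis (towards the stage's -x). The section below it is 100 mm wide in y.
- knob: Red knob of the lock plunger, upright cylinder 25 mm in diameter and 30 mm high. Origin at the centre of its underside, which with the pin home is 72 mm above the table, 22 mm above the section's top plate and 12 mm above a dark collar 22 mm across. It rides on the sliding section at the stage's x = +55 mm, moves with it along the stage's y and is pulled straight up (it does not need turning).
- plunger (a joint): Height of the plunger, m: 0 = pin fully home in a hole, 0.022 = pulled up to its stop. The 10 mm round-ended pin hangs on the knob and reaches 14 mm down into the hole: above 0.014 the section is free to slide; over a rung the pin cannot go lower than 0.014. A spring pushes the pin down with 6 N (home) to 9 N (up).
- slide (a joint): Position of the sliding section, m, along the stage's +y: about 0 at the start (pin in the middle hole, 1.5 mm of play either way), +0.04 and -0.04 with the pin in the next hole on either side; stops at +-0.09. Friction about 1.5 N.
- green_post: Fixed post 42 mm high with a green cap 22 mm across, standing on the stage plate at one end of the rail (stage x = +55 mm, y = +145 or -145 mm); marks the direction to slide. Origin at the centre of its foot.
- white_post: The same post with a white cap, at the other end of the rail. Origin at the centre of its foot.
- jar: Jar 56 mm across, 80 mm high; leave alone. Origin at the centre of its underside.
- brush: Brush lying on the table; leave alone. Origin near its middle.
- chock: Wooden block 70 x 50 x 45 mm; leave alone. Origin under its centre.
- disc: Glass disc 100 mm across, 8 mm thick, flat on the table; leave alone. Origin under its centre.
- spatula: Spatula lying on the table; leave alone. Origin near its middle.
- dish: Steel bowl 90 mm across, 30 mm high; leave alone. Origin under its centre.
Not all that is in view belongs to the job. Several things have the shape of the holder; the one meant has the colours described above.

How it is judged:
By the outcome, as a careful person would: the job done as asked, in the order asked, and still so for the second after the job is handed in, while the arm keeps its last pose, push and grip.
It also fails if it takes over 51 s, if anything falls off the work surface, if the arm or the gripper's body presses on something with over 40 N, if the wrist force passes 120 N, or if a joint passes its speed limit or range.

ROBOT

A 6-joint arm with a two-finger parallel gripper is mounted at the origin on the work surface. World frame = base frame: x ahead of the robot, y to its left, z up, the work surface at z = 0. Lengths are in m, angles in degrees, forces in N, time in s.
With the tool pointing down it reaches from about 0.375 to 0.9 m from the base axis. Payload 3.1 kg.
Tool frame: the origin (TCP) lies at the very end of the fingers, on their centre line; the grasp point (between the pads) lies behind it (bot.grip_depth is the z of the grasp point in the tool frame, in m); z points along the fingers, y is the direction in which the jaws open and shut (so a half turn about z gives the same grasp; the last joint's range is limited). The gripper opens to 87 mm and grips with 3 to 60 N. Pads are 19 mm wide; open, the fingers measure 117 mm over their backs; the gripper's body (75 mm by 190 mm) begins 51 mm behind the grasp point.
Start: joints at [55.376, 30.224, 82.088, -0, 67.689, -10.227], TCP at [0.258, 0.569, 0.187] pointing down, gripper open.
Joint ranges: [-176.69, 176.69], [-43.24, 126.21], [12.49, 139.97], [-82, 262], [0, 151.66], [-163.58, 163.58]. Speed limits (degrees/s): [159.86, 159.86, 180, 180, 180, 180].

INTERFACE

Orientations are given as a 3x3 rotation matrix whose columns are the frame's x, y, z axes.
In Python, from rig import bot, vision gives the robot as it stands. The module is installed in compiled form; this text tells all that it offers.
- The arm moves only by the shell command python3 -m jog 'ROWS'. ROWS is JSON, a list of rows, each a list of 3 entries, a list of its own where there are three numbers: the shift along the tool's x, y, z in mm, then the turn, a rotation vector about the tool's x, y, z in degrees, then the closure, from 0 (fully open) to 1 (shut). In form: [[[dx, dy, dz], [wx, wy, wz], fingers], ...]. A call has 1 to 12 rows; each row is the pose to reach, as a shift and turn from the pose commanded when the call began, along the tool's axes at that moment; what a row does not reach only later rows make up. A row lasts 1/12 s, in which the tool goes at most 41.7 mm and 7.16 degrees, less where a joint would pass 70% of its speed; a pose out of reach is approached as far as the arm can. A call with a gripper value outside its range is refused whole. The fingers move at their own pace and stop on an object; the grip force is fixed at half the most. Time passes only in rows, so rows that repeat a pose let the fingers close. It gives the time, the measured TCP pose, the force and the opening at its end, in the units of the state.
- bot.read_state(): the state, without advancing time (a new reading comes with each control period).
- vision.capture(name): name is "scene" or "top" or "wrist"; returns the picture (400x640x3 uint8, red, green, blue); there is no depth.
- vision.camera_info(name): a dict with "intrinsics" (3x3 intrinsics, pixels), "camera_from_world" (4x4, takes a point from world to camera coordinates); the wrist camera has in their place "mount" (4x4, takes a point from camera to tool coordinates, whose origin is the TCP and whose axes are the flange's). Camera axes: x right, y up, looking along -z (the intrinsics and any distortion apply to the point x, -y, -z); pixel columns grow to the right and rows downward; lengths in m; the calibration is good to about 2 mm. A picture is of the moment at which its call begins: read the wrist's pose just before it. camera_info takes no time and is no camera call.
- bot.hand_in(): hands the job in, once; it reports no verdict.
The state is a dict: "time_s": time; "joint_positions": joint angles; "qvel": joint speeds; "tau": joint torques, N m; "position": TCP position; "tcp_rot": TCP orientation; "force": force on the tool from outside, world axes, zero at the start; "moment": the same for the moment, N m; "opening": opening from 0.0 (shut) to 1.0 (fully open).
Only numpy, scipy, OpenCV 4.12 (cv2) and the standard library are available. Lean on these libraries where they do the work, as an engineer would, in place of code of your own. Each camera call takes 0.05 s, during which the arm holds its last target. There are 200 camera calls.

## Working session

There is one attempt and no reset: what is moved stays moved. The work goes in short steps, Python scripts to look and compute and a shell command to move; the robot and the scene stay as the last step left them, time stands still between calls to the robot, and variables do not carry over. Pictures are saved under pics/ and viewed, about 8 in all and at most 12, crops included, and the job is handed in when it is done.

```bash
mkdir -p pics
cat > h.py <<'E'
import numpy as np, cv2
from rig import bot, vision
def snap(cam,name):
    st=bot.read_state(); im=vision.capture(cam)
    cv2.imwrite(f'pics/{name}.png',im[:,:,::-1]); np.savez(f'pics/{name}.npz',im=im,p=st['position'],R=st['tcp_rot'],t=st['time_s'])
    return im
def cam(c,name=None):
    i=vision.camera_info(c);K=np.array(i['intrinsics'])
    if c=='wrist':
        d=np.load(f'pics/{name}.npz');T=np.eye(4);T[:3,:3]=d['R'];T[:3,3]=d['p']
        W=T@np.array(i['mount'])
    else: W=np.linalg.inv(np.array(i['camera_from_world']))
    return K,W,i
def ray(c,uv,z,name=None):
    K,W,i=cam(c,name); uv=np.atleast_2d(np.array(uv,float))
    d=np.array(i.get('distortion',np.zeros(5)),float)
    n=cv2.undistortPoints(uv[:,None],K,d)[:,0]
    r=np.c_[n[:,0],-n[:,1],-np.ones(len(n))]@W[:3,:3].T
    o=W[:3,3]; return o+r*((z-o[2])/r[:,2])[:,None]
E
python3 - <<'E'
from h import *
a=snap('scene','s0');b=snap('top','t0');snap('wrist','w0')
for c in('scene','top','wrist'):print(c,vision.camera_info(c))
s=bot.read_state();print(s,bot.grip_depth)
E
```

```text
scene {'intrinsics': array([[388.76143774,   0.        , 317.34071388],
       [  0.        , 388.76143774, 196.72094412],
       [  0.        ,   0.        ,   1.        ]]), 'camera_from_world': array([[ 0.39139382,  0.92021779, -0.00317878, -0.2201104 ],
       [-0.78574629,  0.33599339,  0.51933728,  0.3594164 ],
       [ 0.47897145, -0.20076768,  0.85456345, -1.28515849],
       [ 0.        ,  0.        ,  0.        ,  1.        ]])}
top {'intrinsics': array([[447.7117704 ,   0.        , 321.4957419 ],
       [  0.        , 447.7117704 , 207.98248674],
       [  0.        ,   0.        ,   1.        ]]), 'camera_from_world': array([[ 2.11236662e-02, -9.99774495e-01,  2.17928390e-03,
        -1.69938251e-02],
       [ 9.86828097e-01,  2.11997156e-02,  1.60377304e-01,
        -5.26350987e-01],
       [-1.60387338e-01, -1.23717805e-03,  9.87053378e-01,
        -1.44563502e+00],
       [ 0.00000000e+00,  0.00000000e+00,  0.00000000e+00,
         1.00000000e+00]])}
wrist {'intrinsics': array([[329.37435727,   0.        , 315.70037087],
       [  0.        , 329.37435727, 196.1204614 
[... 488 characters left out ...]
1409664e+01,  2.41088727e-04,
        6.76889846e+01, -1.02258882e+01]), 'qvel': array([ 0.01202201, -0.12167952, -0.11216725,  0.07019874,  0.00384113,
        0.02802626]), 'tau': array([ 1.46625931e-03, -4.40429306e+01, -1.76843494e+01,  6.34466624e-02,
        5.52999624e-02, -9.79490528e-05]), 'position': array([0.25774405, 0.56868413, 0.18647171]), 'tcp_rot': array([[-9.10710762e-01,  4.13043523e-01, -9.77423022e-04],
       [ 4.13044565e-01,  9.10709725e-01, -1.40883962e-03],
       [ 3.08236569e-04, -1.68676468e-03, -9.99998530e-01]]), 'force': array([ 0.66499737,  0.0517903 , -0.23322837]), 'moment': array([0.00241038, 0.04487194, 0.02011717]), 'opening': 1.0004183894491272} -0.0187
```

View pics/t0.png

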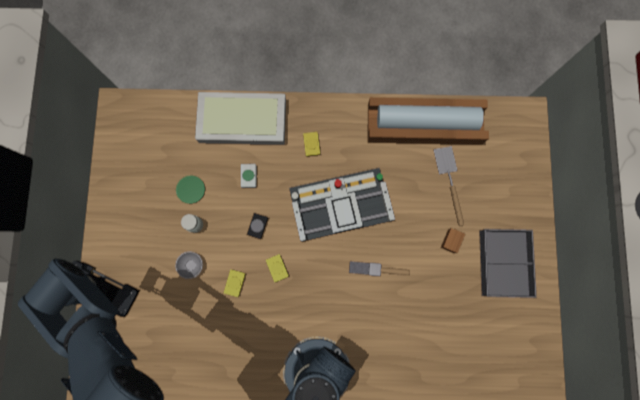

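View pics/s0.png

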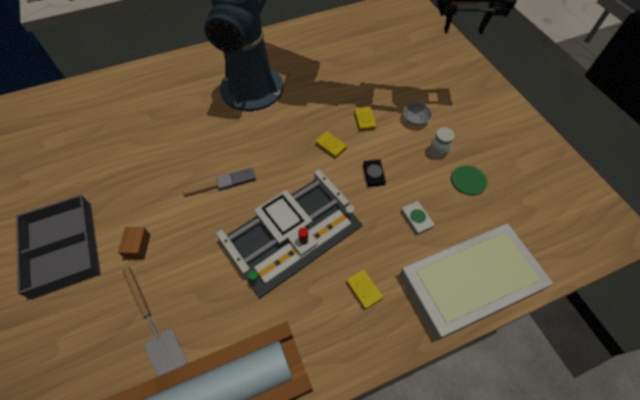

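Top view: three holder-shaped candidates are the silver block with green window (248,176), the black one with grey window (258,226) and the plain yellow blocks. The first matches the description. The pocket is at (344,212), the knob at (338,183), the green cap at (379,176) and the white cap at (294,195).

```bash
cat > m1.py <<'E'
from h import *
b=np.load('pics/t0.npz')['im'];a=np.load('pics/s0.npz')['im']
def blobs(im,m,roi):
    x0,y0,x1,y1=roi;M=np.zeros(m.shape,np.uint8);M[y0:y1,x0:x1]=m[y0:y1,x0:x1]
    n,l,s,c=cv2.connectedComponentsWithStats(M);
    return [(c[i].round(1),s[i][4],cv2.minAreaRect(np.argwhere(l==i)[:,::-1].astype(np.float32))) for i in range(1,n) if s[i][4]>8],l
hsv=lambda im:cv2.cvtColor(im,cv2.COLOR_RGB2HSV)
H=hsv(b);g=(H[...,0]>60)&(H[...,0]<90)&(H[...,1]>100)
r=((H[...,0]<8)|(H[...,0]>172))&(H[...,1]>170)&(H[...,2]>90)
wt=(H[...,1]<50)&(H[...,2]>130)
for nm,m,roi,z in(('green holder',g,(230,155,270,195),.02),('holder block',wt|g,(230,155,270,195),.02),('gpost',g,(365,160,395,190),.054),('knob',r,(325,170,350,195),.102),('wpost',wt,(285,185,302,203),.054),('pocket',wt,(325,190,362,232),.05)):
    for c,ar,rc in blobs(b,m,roi)[0]:
        print(nm,c,ar,[np.round(q,1) for q in rc],ray('top',c,z).round(4), ray('top',cv2.boxPoints(rc),z)[:,:2].round(3).tolist())
H=hsv(a);g=(H[...,0]>60)&(H[...,0]<90)&(H[...,1]>100);r=((H[...,0]<8)|(H[...,0]>172))&(H[...,1]>170)&(H[...,2]>90)
for nm,m,roi,z in(('S green holder',g,(400,195,440,235),.02),('S gpost',g,(240,262,265,290),.05),('S knob',r,(290,220,315,250),.09)):
    for c,ar,rc in blobs(a,m,roi)[0]: print(nm,c,ar,ray('scene',c,z).round(4))
C=np.hstack([cv2.resize(b[155:235,230:310],(400,400),interpolation=2),cv2.resize(b[160:240,320:400],(400,400),interpolation=2)])
cv2.imwrite('pics/c1.png',C[:,:,::-1])
E
python3 m1.py
```

```text
holder block [247.8 174.9] 241 [array([248., 175.]), array([22., 14.]), np.float64(90.0)] [[0.6393 0.2482 0.02  ]] [[0.677, 0.273], [0.678, 0.225], [0.601, 0.222], [0.6, 0.27]]
gpost [379.  176.6] 30 [array([379.3, 176.8]), array([5.7, 4.9]), np.float64(45.0)] [[ 0.6349 -0.1954  0.054 ]] [[0.635, -0.184], [0.647, -0.195], [0.634, -0.209], [0.622, -0.197]]
knob [337.7 183.3] 32 [array([337.5, 183. ]), array([6., 5.]), np.float64(90.0)] [[ 0.5985 -0.0563  0.102 ]] [[0.609, -0.047], [0.61, -0.064], [0.59, -0.064], [0.589, -0.048]]
wpost [299.9 190.3] 16 [array([299.5, 190.5]), array([5., 3.]), np.float64(90.0)] [[0.5826 0.0671 0.054 ]] [[0.59, 0.074], [0.59, 0.064], [0.574, 0.063], [0.573, 0.073]]
wpost [294.4 195.1] 31 [array([294.3, 195.2]), array([4.9, 5.7]), np.float64(45.0)] [[0.566  0.0849 0.054 ]] [[0.564, 0.098], [0.578, 0.085], [0.567, 0.073], [0.553, 0.086]]
pocket [341.7 207.8] 589 [array([342.8, 208.8]), array([41.4, 31.1]), np.float64(79.0)] [[ 0.5274 -0.0726  0.05  ]] [[0.581, -0.012], [0.604, -0.113], [0.468, -0.14], [0.446, -0.04]]
pocket [343.5 211.6] 396 [array([343.5, 211.6]), array([25.1, 15.8]), np.float64(77.5)] [[ 0.5148 -0.0787  0.05  ]] [[0.549, -0.044], [0.562, -0.095], [0.481, -0.113], [0.468, -0.063]]
S green holder [417.6 215.9] 114 [[0.641 0.25  0.02 ]]
S gpost [252.5 275.3] 78 [[ 0.6381 -0.1947  0.05  ]]
S knob [302.9 232. ] 62 [[ 0.5997 -0.0523  0.09  ]]
```

View pics/c1.png

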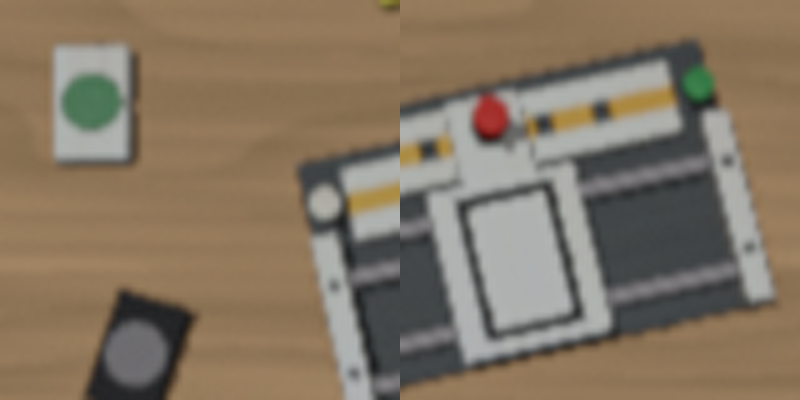

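Crop confirms: the silver block with green window is the holder and the other is black with a grey window. The green post is at stage −y, about 14° off the world axes. Going above the holder.

```bash
cat >> h.py <<'E'
def go(p,yaw):
    "tool shift (mm) and turn (deg) to bring TCP to p, tool y at yaw deg, pointing down"
    from scipy.spatial.transform import Rotation as Ro
    s=bot.read_state();R=np.array(s['tcp_rot']);a=np.radians(yaw)
    y=np.array([np.cos(a),np.sin(a),0]);z=np.array([0,0,-1.]);T=np.c_[np.cross(y,z),y,z]
    print('shift',(R.T@(np.array(p)-s['position'])*1000).round(1),'turn',Ro.from_matrix(R.T@T).as_rotvec(degrees=True).round(2),'t',round(s['time_s'],2))
E
python3 -c "
from h import *
go([.64,.249,.15],91)"
```

```text
shift [-480.2 -133.2   36.5] turn [ -0.09  -0.04 -25.4 ] t 0.15
```

```bash
python3 -m jog '[[[-480,-133,36],[0,0,-25.4],0],[[-480,-133,36],[0,0,-25.4],0],[[-480,-133,36],[0,0,-25.4],0],[[-480,-133,36],[0,0,-25.4],0],[[-480,-133,36],[0,0,-25.4],0],[[-480,-133,36],[0,0,-25.4],0],[[-480,-133,36],[0,0,-25.4],0],[[-480,-133,36],[0,0,-25.4],0],[[-480,-133,36],[0,0,-25.4],0],[[-480,-133,36],[0,0,-25.4],0],[[-480,-133,36],[0,0,-25.4],0],[[-480,-133,36],[0,0,-25.4],0]]'
python3 -c "
from h import *
go([.64,.249,.15],91)"
```

```text
time_s: 1.15
position: [0.6366, 0.2521, 0.1511]
tcp_rot: [[-1.0, -0.017, -0.001], [-0.017, 1.0, -0.0], [0.001, -0.0, -1.0]]
force: [-0.0, 0.7, -0.1]
opening: 0.999
shift [-3.3 -3.1  1.1] turn [-0.   -0.05 -0.01] t 1.15
```

```bash
python3 -m jog '[[[0,0,0],[0,0,0],0],[[0,0,0],[0,0,0],0],[[0,0,0],[0,0,0],0]]'
cat > m2.py <<'E'
from h import *
b=snap('wrist','w1');H=cv2.cvtColor(b,cv2.COLOR_RGB2HSV)
g=((H[...,0]>60)&(H[...,0]<90)&(H[...,1]>90)).astype(np.uint8)
n,l,s,c=cv2.connectedComponentsWithStats(g)
for i in range(1,n):
    if s[i][4]>200: print('green',c[i],s[i],ray('wrist',c[i],.02,'w1').round(4))
wt=((H[...,1]<60)&(H[...,2]>110)).astype(np.uint8)
n,l,s,c=cv2.connectedComponentsWithStats(wt)
for i in range(1,n):
    if s[i][4]>800:
        rc=cv2.minAreaRect(np.argwhere(l==i)[:,::-1].astype(np.float32));B=ray('wrist',cv2.boxPoints(rc),.02,'w1')[:,:2]
        print('white',c[i],s[i],rc,B.mean(0),B.round(4).tolist())
E
python3 m2.py
```

```text
time_s: 1.4
position: [0.6348, 0.2536, 0.151]
tcp_rot: [[-1.0, -0.017, -0.002], [-0.017, 1.0, 0.0], [0.002, 0.0, -1.0]]
force: [-0.4, 0.8, 0.9]
opening: 1.001
green [504.96999864 136.60084549] [ 456   89   99   96 7333] [[0.5878 0.4388 0.02  ]]
green [310.90909091 186.17077315] [ 292  167   39   39 1177] [[0.6407 0.2489 0.02  ]]
white [90.51733922 54.17244641] [  11    0  142   86 3172] ((81.5, 42.5), (141.0, 85.0), 0.0) [0.51005084 0.03589547] [[0.5474, -0.0365], [0.4748, -0.0216], [0.4728, 0.1045], [0.5452, 0.0971]]
white [271.28501229   9.13882064] [248   0  47  23 814] ((271.0, 11.0), (22.0, 46.0), 90.0) [0.48001027 0.2108271 ] [[0.4714, 0.1904], [0.4707, 0.2315], [0.4886, 0.2315], [0.4893, 0.1898]]
white [500.88252315  17.4525463 ] [ 470    0   79   39 1728] ((509.0, 19.0), (78.0, 38.0), 0.0) [0.48317664 0.42621355] [[0.4994, 0.3929], [0.4681, 0.3889], [0.467, 0.4586], [0.4982, 0.4644]]
white [ 64.76692854 126.9594089 ] [   0   87  136   84 5346] ((64.50003051757812, 126.5), (56.025726318359375, 146.24896240234375), 75.96376037597656) [0.58588519 0.00690518] [[0.5774, -0.0661], [0.5425, 0.0753], [0.593, 0.0826], [0.6307, -0.0643]]
white [310.84823202 182.89153754] [ 285  145   51   79 2517] ((310.8596496582031, 184.14967346191406), (77.73374938964844, 49.619346618652344), 88.15238952636719) [0.63976522 0.24881794] [[0.6006, 0.2225], [0.5982, 0.2715], [0.6788, 0.2766], [0.6814, 0.2247]]
white [434.94186047 266.89112051] [ 361  259  146   17 1892] ((433.5, 267.0), (16.0, 145.0), 90.0) [0.72814242 0.38286758] [[0.72, 0.3038], [0.7174, 0.46], [0.7363, 0.4629], [0.7389, 0.3048]]
white [276.00612423 306.12598425] [ 195  289  228   29 2286] ((307.785400390625, 302.40130615234375), (25.25482177734375, 227.26409912109375), 84.95755004882812) [0.77359308 0.2460563 ] [[0.7722, 0.1198], [0.7436, 0.3695], [0.7744, 0.3748], [0.8041, 0.12]]
```

View pics/w1.png

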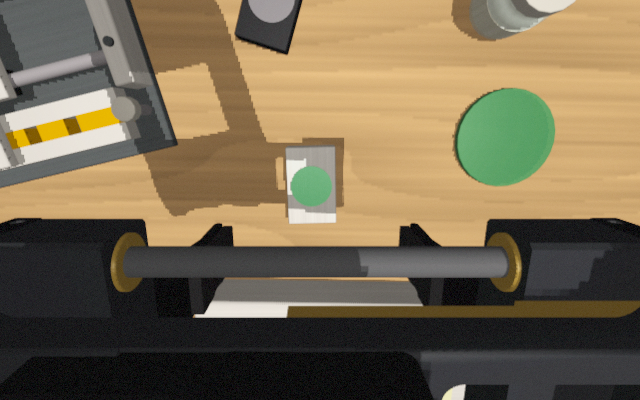

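Wrist view: the holder is at (311,186), its window centre at world (0.6405, 0.249), with the 80 mm side lying at about 2.5°. All three estimates agree within 2 mm. Descend to TCP z = 10 mm and grip across the 50 mm side.

```bash
python3 -c "
from h import *
go([.6405,.249,.0105],92.5)"
```

```text
shift [ -6.4  -5.5 140.7] turn [ 0.01 -0.11 -1.47] t 1.45
```

```bash
python3 -m jog '[[[-6,-5.5,30],[0,0,-1.5],0],[[-6,-5.5,60],[0,0,-1.5],0],[[-6,-5.5,90],[0,0,-1.5],0],[[-6,-5.5,115],[0,0,-1.5],0],[[-6,-5.5,130],[0,0,-1.5],0],[[-6,-5.5,140],[0,0,-1.5],0],[[-6,-5.5,140],[0,0,-1.5],0],[[-6,-5.5,140],[0,0,-1.5],0]]'
python3 -m jog '[[[0,0,0],[0,0,0],0.6],[[0,0,0],[0,0,0],0.6],[[0,0,0],[0,0,0],0.6],[[0,0,0],[0,0,0],0.6],[[0,0,0],[0,0,0],0.6],[[0,0,0],[0,0,0],0.6],[[0,0,0],[0,0,0],0.6],[[0,0,0],[0,0,0],0.6]]'
```

```text
time_s: 2.12
position: [0.6411, 0.2495, 0.012]
tcp_rot: [[-0.999, -0.045, -0.0], [-0.045, 0.999, 0.0], [0.0, 0.0, -1.0]]
force: [0.4, 0.1, -0.4]
opening: 1.002
time_s: 2.78
position: [0.6417, 0.2483, 0.0117]
tcp_rot: [[-0.999, -0.044, 0.0], [-0.044, 0.999, -0.0], [-0.0, -0.0, -1.0]]
force: [0.9, 0.3, 0.2]
opening: 0.485
```

```bash
python3 -m jog '[[[0,0,0],[0,0,0],1],[[0,0,0],[0,0,0],1],[[0,0,0],[0,0,0],1],[[0,0,0],[0,0,0],1],[[0,0,0],[0,0,0],1]]'
python3 -m jog '[[[0,0,-10],[0,0,0],1],[[0,0,-20],[0,0,0],1],[[0,0,-30],[0,0,0],1],[[0,0,-30],[0,0,0],1],[[0,0,-30],[0,0,0],1]]'
python3 -c "
from h import *
snap('wrist','w2');snap('scene','s2')
im=np.load('pics/s2.npz')['im'];cv2.imwrite('pics/c2.png',cv2.resize(im[150:250,350:500],(750,500))[:,:,::-1])"
```

```text
time_s: 3.2
position: [0.6417, 0.2484, 0.0116]
tcp_rot: [[-0.999, -0.044, -0.0], [-0.044, 0.999, -0.0], [0.0, -0.0, -1.0]]
force: [-0.1, -0.3, -0.3]
opening: 0.112
time_s: 3.62
position: [0.6429, 0.2486, 0.0435]
tcp_rot: [[-0.999, -0.044, 0.003], [-0.044, 0.999, 0.001], [-0.003, 0.001, -1.0]]
force: [-0.5, 0.6, 0.5]
opening: 0.007
```

View pics/w2.png

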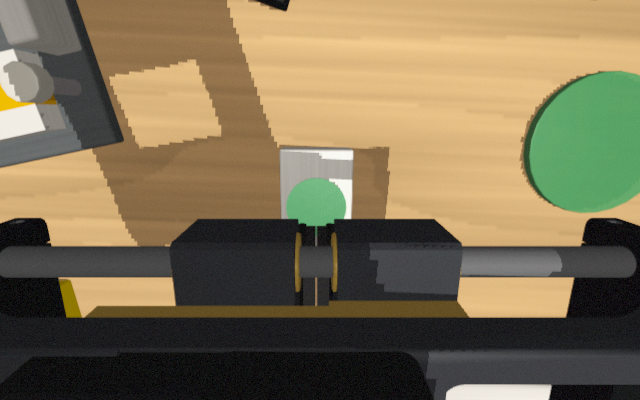

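```bash
python3 -c "
from h import *
b=np.load('pics/w2.npz')['im'];H=cv2.cvtColor(b,cv2.COLOR_RGB2HSV)
g=((H[...,0]>60)&(H[...,0]<90)&(H[...,1]>90)).astype(np.uint8)
n,l,s,c=cv2.connectedComponentsWithStats(g)
for i in range(1,n):
    if s[i][4]>200: print(c[i],s[i])
print(ray('wrist',[[316,178],[316,209],[287,209],[347,209],[281,150],[353,150]],.02,'w2').round(4)); print(ray('wrist',[[316,209]],.0,'w2'))
print(np.load('pics/w2.npz')['p'])
a=np.load('pics/s2.npz')['im'];H=cv2.cvtColor(a,cv2.COLOR_RGB2HSV)
g=((H[...,0]>60)&(H[...,0]<90)&(H[...,1]>100)).astype(np.uint8)
n,l,s,c=cv2.connectedComponentsWithStats(g)
for i in range(1,n):
    if s[i][4]>30: print('S',c[i],s[i],ray('scene',c[i],.02).round(4))
"
```

```text
[589.17467316 143.35236327] [  526    72   114   140 12927]
[315.60507246 203.33016304] [ 287  179   59   56 2208]
[[0.62   0.2479 0.02  ]
 [0.642  0.2489 0.02  ]
 [0.6428 0.2287 0.02  ]
 [0.641  0.2705 0.02  ]
 [0.602  0.2238 0.02  ]
 [0.6    0.2717 0.02  ]]
[[ 6.47860493e-01  2.49183875e-01 -2.77555756e-17]]
[0.64290348 0.24864543 0.04350912]
S [475.75971731 184.27561837] [460 169  26  25 283] [[0.6183 0.4464 0.02  ]]
S [416.74482759 215.24137931] [408 209  17  13 145] [[0.6385 0.249  0.02  ]]
S [252.35   275.3625] [248 270  10  11  80] [[ 0.6261 -0.1958  0.02  ]]
```

View pics/c2.png

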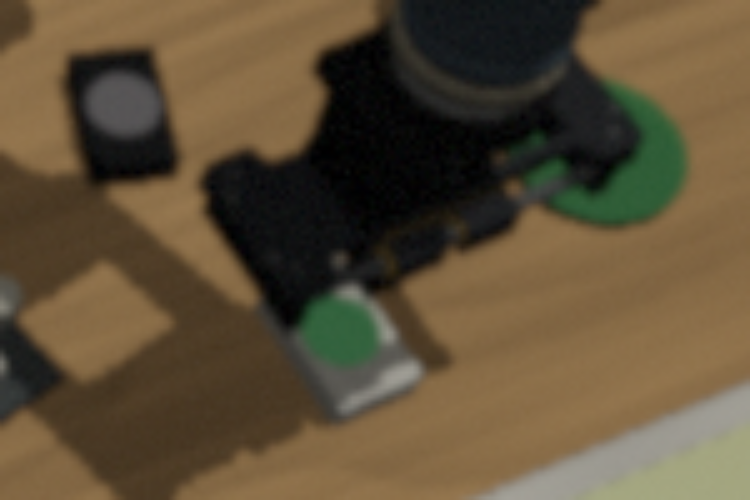

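```bash
python3 -c "
from h import *
i=vision.camera_info('scene');C=np.array(i['camera_from_world']);K=i['intrinsics']
d=np.load('pics/s2.npz');p,R,im=d['p'],d['R'],d['im'][130:230,350:500].copy()
im=cv2.resize(im,(750,500),interpolation=2);f=lambda t:(lambda q:np.array([K[0,0]*q[0]/-q[2]+K[0,2],K[1,1]*-q[1]/-q[2]+K[1,2]]))(C[:3,:3]@(p+R@np.array(t))+C[:3,3])
D=lambda t:tuple(int(v) for v in ((f(t)-[350,130])*5))
for z in(0,-.0187,-.07):
    cv2.circle(im,D([0,0,z]),5,(255,0,0),-1);cv2.line(im,D([0,-.0585,z]),D([0,.0585,z]),(255,255,0),1);print(f([0,0,z]))
im=cv2.convertScaleAbs(im,alpha=1.8,beta=20)
cv2.imwrite('pics/c3.png',im[:,:,::-1])"
```

```text
[419.22736591 212.21267238]
[420.86585878 208.58650819]
[425.64926784 198.00029994]
```

View pics/c3.png

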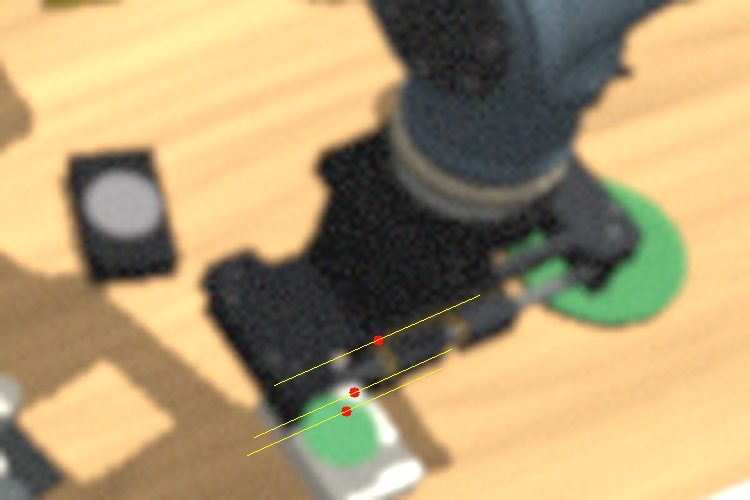

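Wrist view 2: the holder (window at 316,203) did not move and the fingers shut above it, even though the reported TCP was 12 mm high. The fingertip's row and its opening width in the first wrist picture both put the real tip about 35 mm short of the stated TCP. I'll reopen and take a measurement of the fingertips before relying on that.

```bash
python3 -m jog '[[[0,0,-20],[0,0,0],0],[[0,0,-40],[0,0,0],0],[[0,0,-40],[0,0,0],0],[[0,0,-40],[0,0,0],0],[[0,0,-40],[0,0,0],0],[[0,0,-40],[0,0,0],0],[[0,0,-40],[0,0,0],0],[[0,0,-40],[0,0,0],0],[[0,0,-40],[0,0,0],0],[[0,0,-40],[0,0,0],0],[[0,0,-40],[0,0,0],0],[[0,0,-40],[0,0,0],0]]'
python3 -m jog '[[[0,0,0],[0,0,0],0],[[0,0,0],[0,0,0],0],[[0,0,0],[0,0,0],0],[[0,0,0],[0,0,0],0]]'
python3 -c "
from h import *
w=snap('wrist','w4');s=snap('scene','s4')
i=vision.camera_info('scene');C=np.array(i['camera_from_world']);K=i['intrinsics']
d=np.load('pics/s4.npz');p,R=d['p'],d['R']
f=lambda t:(lambda q:np.array([K[0,0]*q[0]/-q[2]+K[0,2],K[1,1]*-q[1]/-q[2]+K[1,2]]))(C[:3,:3]@(p+R@np.array(t))+C[:3,3])
x0,y0=370,140;A=cv2.resize(s[y0:y0+80,x0:x0+110],(770,560),interpolation=2)[:, :]
A=cv2.convertScaleAbs(A,alpha=2.2,beta=30)
for z in(0,-.035,-.07):
  for y in(-.0435,.0435): cv2.circle(A,tuple(int(v) for v in (f([0,y,z])-[x0,y0])*7),3,(255,0,0) if z==0 else (255,0,255) if z<-.05 else (255,255,0),-1)
B=cv2.convertScaleAbs(cv2.resize(w[170:330,160:470],(775,400),interpolation=2),alpha=2.2,beta=30)
A=cv2.resize(A,(400,290));B=cv2.resize(B,(560,289))
cv2.imwrite('pics/c4.png',np.vstack([cv2.copyMakeBorder(A,0,0,0,160,0),B])[:,:,::-1])
print(p)"
```

```text
time_s: 4.72
position: [0.6417, 0.2484, 0.0816]
tcp_rot: [[-0.999, -0.044, -0.0], [-0.044, 0.999, -0.0], [0.0, -0.0, -1.0]]
force: [0.6, -0.3, -0.6]
opening: 0.835
time_s: 5.05
position: [0.6417, 0.2484, 0.0818]
tcp_rot: [[-0.999, -0.044, 0.0], [-0.044, 0.999, 0.0], [-0.0, 0.0, -1.0]]
force: [-0.5, -0.5, -0.7]
opening: 0.991
[0.6417244  0.24835486 0.08174086]
```

View pics/c4.png

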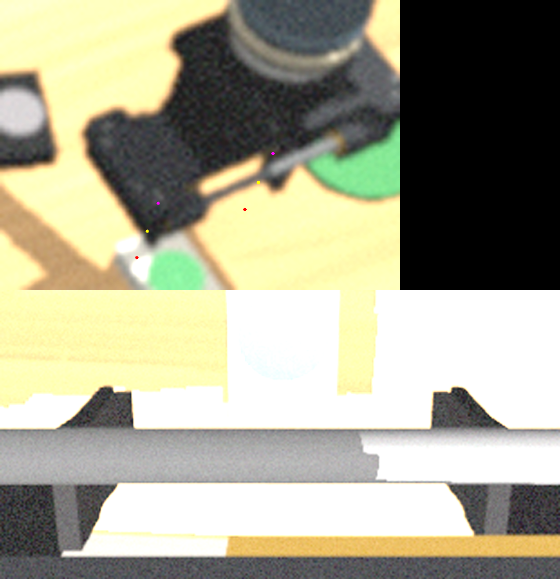

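Scene crop: the fingertips appear at (150,238) and (278,188), which is 25–35 mm above the stated TCP points (red). So the real fingers are short. I'll go down in steps, watching the force, to find the true tip height.

```bash
python3 -m jog '[[[0.5,0.8,30],[0,0,0],0],[[0.5,0.8,60],[0,0,0],0],[[0.5,0.8,80],[0,0,0],0],[[0.5,0.8,90],[0,0,0],0],[[0.5,0.8,95],[0,0,0],0],[[0.5,0.8,95],[0,0,0],0],[[0.5,0.8,95],[0,0,0],0]]'
python3 -m jog '[[[0,0,2],[0,0,0],0],[[0,0,4],[0,0,0],0],[[0,0,4],[0,0,0],0]]'|grep -v rot
python3 -m jog '[[[0,0,2],[0,0,0],0],[[0,0,2],[0,0,0],0]]'|grep -v rot
```

```text
time_s: 5.73
position: [0.6422, 0.2494, -0.0124]
tcp_rot: [[-0.999, -0.044, 0.002], [-0.044, 0.999, 0.0], [-0.002, 0.0, -1.0]]
force: [-0.6, 0.0, 0.3]
opening: 0.998
time_s: 5.98
position: [0.6417, 0.2493, -0.0165]
force: [-0.8, -0.0, 0.1]
opening: 1.002
time_s: 6.15
position: [0.6412, 0.2491, -0.0192]
force: [-0.2, -0.0, -0.2]
opening: 0.997
```

```bash
for k in 1; do :; done
python3 -m jog '[[[0,0,2],[0,0,0],0],[[0,0,2],[0,0,0],0]]'|egrep 'posi|force'
python3 -m jog '[[[0,0,2],[0,0,0],0],[[0,0,2],[0,0,0],0]]'|egrep 'posi|force'
python3 -m jog '[[[0,0,1.5],[0,0,0],0],[[0,0,1.5],[0,0,0],0]]'|egrep 'posi|force'
```

```text
position: [0.6409, 0.2491, -0.0216]
force: [0.3, 0.3, -0.3]
position: [0.6409, 0.2491, -0.0237]
force: [-0.2, -0.2, -0.8]
position: [0.6409, 0.2491, -0.0251]
force: [0.4, -0.5, -0.2]
```

```bash
python3 -m jog '[[[0,0,1.5],[0,0,0],0],[[0,0,1.5],[0,0,0],0]]'|egrep 'posi|force'
python3 -m jog '[[[0,0,1.5],[0,0,0],0],[[0,0,1.5],[0,0,0],0]]'|egrep 'posi|force'
python3 -m jog '[[[0,0,1.5],[0,0,0],0],[[0,0,1.5],[0,0,0],0]]'|egrep 'posi|force'
```

```text
position: [0.641, 0.2491, -0.0266]
force: [-0.4, -0.5, -0.5]
position: [0.641, 0.2491, -0.0281]
force: [0.0, 0.2, 0.3]
position: [0.641, 0.2491, -0.0296]
force: [-0.9, -0.2, -0.7]
```

```bash
python3 -m jog '[[[0,0,1.5],[0,0,0],0],[[0,0,1.5],[0,0,0],0]]'|egrep 'posi|force'
python3 -m jog '[[[0,0,1.5],[0,0,0],0],[[0,0,1.5],[0,0,0],0]]'|egrep 'posi|force'
```

```text
position: [0.641, 0.2491, -0.0311]
force: [0.4, 0.4, 0.8]
position: [0.641, 0.2491, -0.0326]
force: [-0.3, -0.5, 0.2]
```

```bash
python3 -m jog '[[[0,0,1.5],[0,0,0],0],[[0,0,1.5],[0,0,0],0]]'|egrep 'posi|force'
python3 -m jog '[[[0,0,1],[0,0,0],0],[[0,0,1],[0,0,0],0]]'|egrep 'posi|force'
```

```text
position: [0.641, 0.2491, -0.0341]
force: [-0.1, -0.3, -0.7]
position: [0.6413, 0.2491, -0.0348]
force: [-0.5, 0.7, -0.1]
```

```bash
python3 -m jog '[[[0,0,1],[0,0,0],0],[[0,0,1],[0,0,0],0]]'|egrep 'posi|force'
```

```text
position: [0.6413, 0.2492, -0.0348]
force: [-0.8, -0.9, 4.9]
```

Contact at reported z = −34.8 mm, so the tip is 35 mm behind the stated TCP. This agrees with the images. I'll lift 11 mm (tip at 10 mm) and grip.

```bash
python3 -m jog '[[[0,0,-11],[0,0,0],0],[[0,0,-11],[0,0,0],0],[[0,0,-11],[0,0,0],1],[[0,0,-11],[0,0,0],1],[[0,0,-11],[0,0,0],1],[[0,0,-11],[0,0,0],1],[[0,0,-11],[0,0,0],1],[[0,0,-11],[0,0,0],1],[[0,0,-11],[0,0,0],1],[[0,0,-11],[0,0,0],1],[[0,0,-11],[0,0,0],1],[[0,0,-11],[0,0,0],1]]'
python3 -m jog '[[[0,0,0],[0,0,0],1],[[0,0,0],[0,0,0],1]]'
```

```text
time_s: 8.98
position: [0.6409, 0.2491, -0.0251]
tcp_rot: [[-0.999, -0.044, -0.0], [-0.044, 0.999, -0.0], [0.0, -0.0, -1.0]]
force: [0.8, -1.0, -1.6]
opening: 0.572
time_s: 9.15
position: [0.6409, 0.2491, -0.025]
tcp_rot: [[-0.999, -0.044, -0.0], [-0.044, 0.999, -0.0], [0.0, -0.0, -1.0]]
force: [0.1, 0.1, -0.9]
opening: 0.567
```

Holder gripped (opening 0.567, or 49.3 mm). Lifting it and carrying it to a hover over the knob for a close look at the pocket.

```bash
python3 -m jog '[[[0,0,-15],[0,0,0],1],[[0,0,-45],[0,0,0],1],[[0,0,-85],[0,0,0],1],[[0,0,-120],[0,0,0],1],[[0,0,-145],[0,0,0],1],[[0,0,-145],[0,0,0],1],[[0,0,-145],[0,0,0],1]]'
python3 -c "
from h import *
go([.612,-.052,.12],103.9)"
```

```text
time_s: 9.73
position: [0.6427, 0.2495, 0.1236]
tcp_rot: [[-0.999, -0.044, 0.005], [-0.044, 0.999, 0.001], [-0.006, 0.001, -1.0]]
force: [-0.1, 0.6, -1.3]
opening: 0.573
shift [  43.8 -299.9    3.1] turn [  0.02   0.32 -11.39] t 9.73
```

```bash
python3 -m jog '[[[4,-25,3],[0,0,-1],1],[[8,-55,3],[0,0,-2],1],[[13,-90,3],[0,0,-4],1],[[18,-125,3],[0,0,-6],1],[[24,-160,3],[0,0,-8],1],[[29,-195,3],[0,0,-10],1],[[34,-230,3],[0,0,-11.4],1],[[39,-265,3],[0,0,-11.4],1],[[42,-285,3],[0,0,-11.4],1],[[44,-297,3],[0,0,-11.4],1],[[44,-300,3],[0,0,-11.4],1],[[44,-300,3],[0,0,-11.4],1]]'
python3 -m jog '[[[0,0,0],[0,0,0],1],[[0,0,0],[0,0,0],1]]'
python3 -c "
from h import *
snap('wrist','w5')"
```

```text
time_s: 10.73
position: [0.6096, -0.0525, 0.1163]
tcp_rot: [[-0.971, -0.239, -0.002], [-0.239, 0.971, 0.001], [0.002, 0.001, -1.0]]
force: [0.6, 0.2, -0.8]
opening: 0.569
time_s: 10.9
position: [0.6101, -0.0507, 0.1169]
tcp_rot: [[-0.97, -0.242, -0.001], [-0.242, 0.97, 0.001], [0.001, 0.001, -1.0]]
force: [0.6, 1.1, -0.5]
opening: 0.566
```

View pics/w5.png

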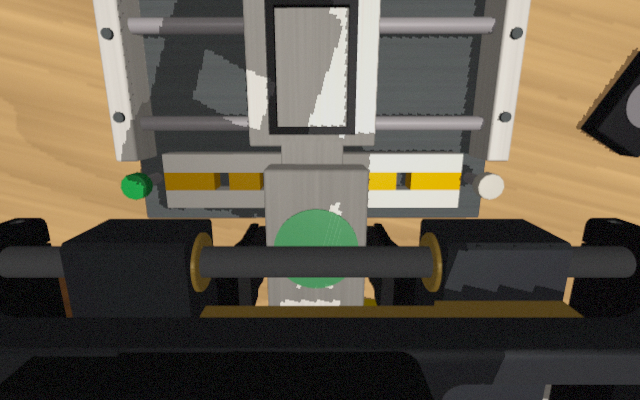

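Wrist view: pocket opening at cols 274–350, rows 6–127, green post at (137,186), white post at (490,186). The held holder (266–368) looks square in the grip. Measuring the pocket edges.

```bash
cat > m3.py <<'E'
from h import *
im=np.load('pics/w5.npz')['im'];g=cv2.cvtColor(im,cv2.COLOR_RGB2GRAY).astype(int)
for r in (15,30,60,80,100,118): print(r,'dark cols',[int(c) for c in np.where(g[r,255:370]<48)[0]+255][:1],[int(c)+255 for c in np.flatnonzero(np.diff((g[r,255:370]<48).astype(int)))])
for c in (285,300,315,330,342): print(c,'rows',[int(x) for x in np.flatnonzero(np.diff((g[0:150,c]<48).astype(int)))])
P=ray('wrist',[[274.5,66],[350,66],[268,66],[356.5,66]],.058,'w5');print('walls',P.round(4).tolist())
for z in(.05,.058):
    print(z,ray('wrist',[[312,6],[312,127],[312,134]],z,'w5').round(4).tolist())
H=cv2.cvtColor(im,cv2.COLOR_RGB2HSV);G=((H[...,0]>60)&(H[...,0]<90)&(H[...,1]>90)).astype(np.uint8)
n,l,s,c=cv2.connectedComponentsWithStats(G)
for i in range(1,n):
    if s[i][4]>100: print('green',c[i],s[i],ray('wrist',c[i],.054,'w5'))
d=np.load('pics/w5.npz');print('tcp',d['p'],d['R'][:,1], 'wpost',ray('wrist',[490,186],.054,'w5'))
i=vision.camera_info('wrist');M=np.array(i['mount'])
o=M[:3,3];
# holder in hand: points on plane tool z = -0.045 (top face)
K=i['intrinsics']
for uv in([266,205],[368,205],[316,167],[316,248]):
    v=M[:3,:3]@np.array([(uv[0]-K[0,2])/K[0,0],-(uv[1]-K[1,2])/K[1,1],-1]);print('held',uv,((o+v*((-.045-o[2])/v[2]))*1000).round(1))
E
python3 m3.py
```

```text
15 dark cols [266] [265, 273, 348, 349]
30 dark cols [266] [265, 274, 348, 349]
60 dark cols [268] [267, 275]
80 dark cols [271] [270, 275]
100 dark cols [269] [268, 275]
118 dark cols [270] [269, 276]
285 rows [6, 126, 133]
300 rows [6, 126, 133]
315 rows [6]
330 rows [6]
342 rows [3, 6]
walls [[0.5211, -0.1038, 0.058], [0.5078, -0.0504, 0.058], [0.5223, -0.1084, 0.058], [0.5067, -0.0458, 0.058]]
0.05 [[0.4741, -0.0873, 0.05], [0.5571, -0.0669, 0.05], [0.5624, -0.0656, 0.05]]
0.058 [[0.4763, -0.0867, 0.058], [0.5568, -0.0669, 0.058], [0.5619, -0.0656, 0.058]]
green [136.62579618 185.41719745] [121 173  32  26 628] [[ 0.63595286 -0.19306249  0.054     ]]
green [315.66314901 230.36091178] [ 274  209   84   38 2369] [[ 0.63827162 -0.04368025  0.054     ]]
green [315.69647059 280.84941176] [289 277  55  11 425] [[ 0.68330796 -0.03242717  0.054     ]]
tcp [ 0.61011792 -0.05068423  0.11687633] [-2.42029737e-01  9.70268389e-01  9.27250580e-04] wpost [[0.56749574 0.08372038 0.054     ]]
held [266, 205] [ 23.  -23.8 -45. ]
held [368, 205] [ 23.   25.1 -45. ]
held [316, 167] [ 41.4   0.2 -45. ]
held [316, 248] [  0.9   0.2 -45. ]
```

```bash
python3 -m jog '[[[20,1,0],[0,0,0],1],[[45,1,0],[0,0,0],1],[[70,2,0],[0,0,0],1],[[90,3,0],[0,0,0],1],[[97,3,0],[0,0,0],1],[[97,3,20],[0,0,0],1],[[97,3,40],[0,0,0],1],[[97,3,50],[0,0,0],1],[[97,3,55],[0,0,0],1],[[97,3,55],[0,0,0],1],[[97,3,55],[0,0,0],1]]'
python3 -c "
from h import *
go([.5161,-.0772,.040],103.9)"
```

```text
time_s: 11.87
position: [0.5162, -0.0727, 0.0623]
tcp_rot: [[-0.971, -0.241, 0.001], [-0.241, 0.971, -0.0], [-0.0, -0.0, -1.0]]
force: [0.2, 0.2, -1.6]
opening: 0.568
shift [ 1.1 -4.3 22.3] turn [-0.02  0.03  0.04] t 11.87
```

```bash
python3 -m jog '[[[1,-4.3,8],[0,0,0],1],[[1,-4.3,16],[0,0,0],1],[[1,-4.3,22],[0,0,0],1],[[1,-4.3,22],[0,0,0],1],[[1,-4.3,22],[0,0,0],1]]'
python3 -c "
from h import *
snap('wrist','w6');snap('scene','s6')
go([.5161,-.0772,.025],103.9)
im=np.load('pics/w6.npz')['im'];s=np.load('pics/s6.npz')['im']
A=cv2.resize(im[60:250,160:470],(620,380));B=cv2.resize(s[170:260,235:355],(293,220))
cv2.imwrite('pics/c6.png',np.vstack([A,cv2.copyMakeBorder(B,0,0,0,327,0)])[:,:,::-1])"
```

```text
time_s: 12.28
position: [0.515, -0.0772, 0.0397]
tcp_rot: [[-0.971, -0.24, -0.001], [-0.24, 0.971, 0.001], [0.001, 0.001, -1.0]]
force: [0.8, 0.1, -1.2]
opening: 0.571
shift [-0.6  0.  15.2] turn [-0.  0.  0.] t 12.38
```

View pics/c6.png

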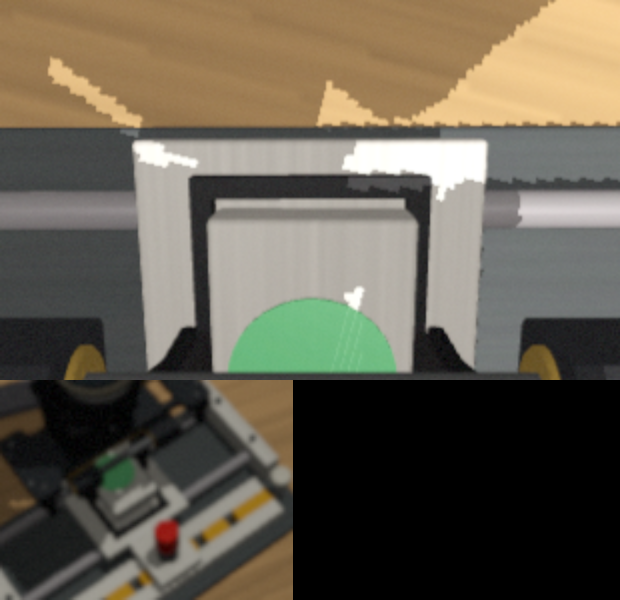

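Crop: the holder sits centred across the pocket (210–412 between walls 190–430), with the far gap just visible at rows 198–208. Checking the lengthwise gap numerically.

```bash
python3 -c "
from h import *
d=np.load('pics/w6.npz');p,R=d['p'],d['R'];g=cv2.cvtColor(d['im'],cv2.COLOR_RGB2GRAY).astype(int)
print(g[140:180,315].tolist());print(g[185,250:275].tolist(),g[185,360:380].tolist())
f=lambda uv,z:((ray('wrist',uv,z,'w6')-p)@R*1000).round(1).tolist()
for r in(147.5,148.5,158,159):print('wall row',r,f([[315,r]],.058))
for r in(163,164.5,166):print('hbot row',r,f([[315,r]],.0647))
for r in(169,171):print('htop row',r,f([[315,r]],.0847))
print('walls lateral',f([[255.5,185],[374.5,185]],.058),'holder',f([[264.5,185],[368.5,185]],.0847))
"
```

```text
[183, 181, 182, 182, 180, 181, 162, 93, 33, 44, 45, 52, 46, 44, 49, 47, 44, 41, 45, 130, 179, 180, 180, 172, 142, 124, 122, 123, 122, 135, 155, 170, 178, 184, 181, 181, 180, 180, 180, 182]
[176, 179, 180, 178, 179, 144, 71, 40, 40, 37, 38, 36, 36, 49, 153, 171, 182, 184, 182, 181, 179, 179, 180, 181, 181] [175, 175, 175, 177, 176, 178, 171, 160, 99, 47, 39, 35, 38, 41, 139, 176, 180, 177, 175, 173]
wall row 147.5 [[47.7, -0.4, -18.3]]
wall row 148.5 [[47.2, -0.4, -18.3]]
wall row 158 [[42.1, -0.4, -18.3]]
wall row 159 [[41.5, -0.4, -18.3]]
hbot row 163 [[40.3, -0.4, -25.0]]
hbot row 164.5 [[39.5, -0.4, -25.0]]
hbot row 166 [[38.7, -0.4, -25.0]]
htop row 169 [[40.4, -0.3, -45.0]]
htop row 171 [[39.5, -0.3, -45.0]]
walls lateral [[27.1, -33.4, -18.3], [27.1, 32.6, -18.3]] holder [[32.8, -24.1, -45.0], [32.8, 24.9, -45.0]]
```

```bash
python3 -m jog '[[[0,-0.6,3],[0,0,0],1],[[0,-0.6,6],[0,0,0],1],[[0,-0.6,9],[0,0,0],1],[[0,-0.6,11],[0,0,0],1],[[0,-0.6,13],[0,0,0],1],[[0,-0.6,13],[0,0,0],1]]'
python3 -m jog '[[[0,0,1],[0,0,0],1],[[0,0,1],[0,0,0],1]]'|egrep 'pos|force'
python3 -m jog '[[[0,0,1],[0,0,0],1],[[0,0,1],[0,0,0],1]]'|egrep 'pos|force'
```

```text
time_s: 12.88
position: [0.5153, -0.0778, 0.0267]
tcp_rot: [[-0.971, -0.24, -0.001], [-0.24, 0.971, 0.0], [0.001, 0.0, -1.0]]
force: [-0.2, 0.0, -1.2]
opening: 0.569
position: [0.5156, -0.0779, 0.0261]
force: [0.4, -0.6, -1.5]
position: [0.5156, -0.0779, 0.0252]
force: [-0.4, 0.7, -0.3]
```

```bash
python3 -m jog '[[[0,0,0.8],[0,0,0],1],[[0,0,0.8],[0,0,0],1]]'|egrep 'pos|force'
python3 -m jog '[[[0,0,0],[0,0,0],1]]'|egrep 'pos|force'
```

```text
position: [0.5157, -0.0779, 0.0249]
force: [-0.3, 1.3, 3.4]
position: [0.5157, -0.0779, 0.0249]
force: [-1.1, 0.5, 4.1]
```

Seated: contact at z = 24.9 mm, exactly as expected. Release and rise.

```bash
python3 -m jog '[[[0,0,-0.5],[0,0,0],0],[[0,0,-0.5],[0,0,0],0],[[0,0,-0.5],[0,0,0],0],[[0,0,-0.5],[0,0,0],0],[[0,0,-0.5],[0,0,0],0],[[0,0,-15],[0,0,0],0],[[0,0,-40],[0,0,0],0],[[0,0,-70],[0,0,0],0],[[0,0,-90],[0,0,0],0],[[0,0,-90],[0,0,0],0]]'
python3 -c "
from h import *
go([.605,-.054,.11],103.9)"
```

```text
time_s: 14.3
position: [0.5187, -0.0789, 0.1183]
tcp_rot: [[-0.971, -0.24, 0.008], [-0.241, 0.971, -0.003], [-0.007, -0.005, -1.0]]
force: [1.0, -0.8, -0.7]
opening: 0.999
shift [-89.7   3.5   8.9] turn [-0.29  0.41  0.02] t 14.3
```

```bash
python3 -m jog '[[[0,0,-15],[0,0,0],0],[[-20,1,-27],[0,0,0],0],[[-45,1.5,-27],[0,0,0],0],[[-70,2,-27],[0,0,0],0],[[-83,2,-27],[0,0,0],0],[[-87,2,-27],[0,0,0],0],[[-87,2,-27],[0,0,0],0],[[-87,2,-27],[0,0,0],0]]'
cat > m4.py <<'E'
from h import *
b=snap('wrist','w7');H=cv2.cvtColor(b,cv2.COLOR_RGB2HSV)
r=(((H[...,0]<8)|(H[...,0]>172))&(H[...,1]>140)&(H[...,2]>70)).astype(np.uint8)
n,l,s,c=cv2.connectedComponentsWithStats(r)
for i in range(1,n):
    if s[i][4]>60: print('red',c[i],s[i],ray('wrist',c[i],.102,'w7').round(4))
g=((H[...,0]>60)&(H[...,0]<90)&(H[...,1]>90)).astype(np.uint8)
n,l,s,c=cv2.connectedComponentsWithStats(g)
for i in range(1,n):
    if s[i][4]>100: print('green',c[i],s[i],ray('wrist',c[i],.07,'w7').round(4))
go([.602,-.055,.145],103.9)
t=snap('top','t7');T=cv2.resize(t[160:245,285:400],(460,340),interpolation=2)
cv2.imwrite('pics/c7.png',np.vstack([cv2.resize(b[0:300],(460,216)),T])[:,:,::-1])
E
python3 m4.py
```

```text
time_s: 14.97
position: [0.5981, -0.0548, 0.1403]
tcp_rot: [[-0.971, -0.24, -0.003], [-0.24, 0.971, 0.001], [0.003, 0.001, -1.0]]
force: [0.7, -0.6, 0.8]
opening: 0.998
red [313.21435897 205.96923077] [298 187  32  39 975] [[ 0.5993 -0.0564  0.102 ]]
green [153.34951456 194.07378641] [140 183  28  24 515] [[ 0.6301 -0.1865  0.07  ]]
shift [-4.  -1.  -4.5] turn [ 0.07 -0.15 -0.01] t 15.02
```

View pics/w7.png

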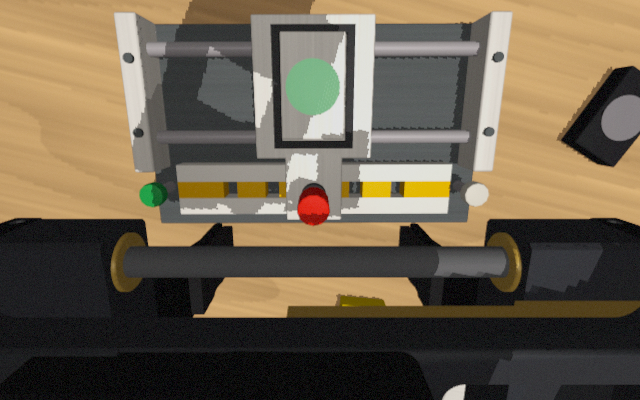

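Wrist view: the holder lies square inside the black walls (window at 313,86, even gaps). The knob top is at about (313,210), giving world (0.602, −0.0556), which agrees with the post geometry. Descending on the knob with the jaws along the slide direction.

```bash
python3 -m jog '[[[-4,-1.2,10],[0,0,0],0],[[-4,-1.2,30],[0,0,0],0],[[-4,-1.2,50],[0,0,0],0],[[-4,-1.2,70],[0,0,0],0],[[-4,-1.2,85],[0,0,0],0],[[-4,-1.2,92],[0,0,0],0],[[-4,-1.2,94],[0,0,0],0],[[-4,-1.2,94],[0,0,0],0]]'
python3 -c "
from h import *
go([.602,-.0556,.047],103.9)"
```

```text
time_s: 15.73
position: [0.6034, -0.0554, 0.0468]
tcp_rot: [[-0.971, -0.24, -0.001], [-0.24, 0.971, 0.0], [0.001, 0.001, -1.0]]
force: [-0.3, -0.4, 1.0]
opening: 1.001
shift [ 1.4  0.1 -0.2] turn [ 0.03 -0.05 -0.02] t 15.73
```

```bash
python3 -m jog '[[[1,0,0],[0,0,0],0.5],[[1,0,0],[0,0,0],1],[[1,0,0],[0,0,0],1],[[1,0,0],[0,0,0],1],[[1,0,0],[0,0,0],1],[[1,0,0],[0,0,0],1],[[1,0,0],[0,0,0],1],[[1,0,0],[0,0,0],1],[[1,0,0],[0,0,0],1],[[1,0,0],[0,0,0],1],[[1,0,0],[0,0,0],1],[[1,0,0],[0,0,0],1]]'
python3 -m jog '[[[0,0,0],[0,0,0],1],[[0,0,0],[0,0,0],1],[[0,0,0],[0,0,0],1]]'
```

```text
time_s: 16.73
position: [0.6028, -0.0555, 0.0474]
tcp_rot: [[-0.971, -0.24, -0.0], [-0.24, 0.971, -0.0], [0.0, -0.0, -1.0]]
force: [0.4, 0.4, -0.0]
opening: 0.277
time_s: 16.98
position: [0.6028, -0.0555, 0.0474]
tcp_rot: [[-0.971, -0.24, -0.0], [-0.24, 0.971, -0.0], [0.0, -0.0, -1.0]]
force: [-0.5, -0.4, 0.3]
opening: 0.28
```

Knob gripped (24.4 mm). Pull up 18 mm.

```bash
python3 -m jog '[[[0,0,-4],[0,0,0],1],[[0,0,-8],[0,0,0],1],[[0,0,-12],[0,0,0],1],[[0,0,-16],[0,0,0],1],[[0,0,-18.5],[0,0,0],1],[[0,0,-18.5],[0,0,0],1],[[0,0,-18.5],[0,0,0],1]]'
```

```text
time_s: 17.57
position: [0.6027, -0.0555, 0.0658]
tcp_rot: [[-0.971, -0.24, 0.0], [-0.24, 0.971, -0.0], [-0.0, -0.0, -1.0]]
force: [1.8, -0.4, -9.7]
opening: 0.281
```

```bash
python3 -m jog '[[[0,-2,0],[0,0,0],1],[[0,-6,0],[0,0,0],1],[[0,-11,0],[0,0,0],1],[[0,-16,0],[0,0,0],1],[[0,-21,0],[0,0,0],1],[[0,-26,0],[0,0,0],1],[[0,-31,0],[0,0,0],1],[[0,-35,0],[0,0,0],1],[[0,-38,0],[0,0,0],1],[[0,-39.5,0],[0,0,0],1],[[0,-39.5,0],[0,0,0],1],[[0,-39.5,0],[0,0,0],1]]'
```

```text
time_s: 18.57
position: [0.6125, -0.0947, 0.066]
tcp_rot: [[-0.971, -0.241, 0.001], [-0.241, 0.971, -0.001], [-0.0, -0.002, -1.0]]
force: [2.8, -0.9, -9.3]
opening: 0.278
```

```bash
python3 -m jog '[[[0,0,2],[0,0,0],1],[[0,0,5],[0,0,0],1],[[0,0,8],[0,0,0],1],[[0,0,8],[0,0,0],1]]'|egrep 'pos|force'
python3 -m jog '[[[0,0,3],[0,0,0],1],[[0,0,6],[0,0,0],1],[[0,0,8.5],[0,0,0],1],[[0,0,8.5],[0,0,0],1]]'|egrep 'pos|force|open'
```

```text
position: [0.6124, -0.094, 0.0574]
force: [2.3, -2.1, -7.5]
position: [0.6123, -0.0938, 0.049]
force: [2.0, -1.7, -7.4]
opening: 0.28
```

```bash
python3 -m jog '[[[0,0,1],[0,0,0],1],[[0,0,1.6],[0,0,0],1],[[0,0,1.6],[0,0,0],1]]'|egrep 'pos|force'
python3 -m jog '[[[0,0,0.8],[0,0,0],1],[[0,0,0.8],[0,0,0],1]]'|egrep 'pos|force|open'
python3 -m jog '[[[0,0,0],[0,0,0],1],[[0,0,0],[0,0,0],1]]'|egrep 'pos|force|open'
```

```text
position: [0.6123, -0.0939, 0.0478]
force: [2.6, -0.5, -6.9]
position: [0.6124, -0.0939, 0.0475]
force: [1.0, -0.3, -4.0]
opening: 0.279
position: [0.6124, -0.0938, 0.0474]
force: [1.7, -0.0, -3.4]
opening: 0.278
```

```bash
python3 -m jog '[[[0,0,1],[0,0,0],1],[[0,0,1],[0,0,0],1],[[0,0,1],[0,0,0],1],[[0,0,1],[0,0,0],1]]'
python3 -c "
from h import *
w=snap('wrist','w8');s=snap('scene','s8')
A=cv2.resize(w[0:260,100:540],(660,390));B=cv2.resize(s[160:300,210:370],(229,200))
cv2.imwrite('pics/c8.png',np.vstack([A,cv2.copyMakeBorder(B,0,0,0,431,0)])[:,:,::-1])
H=cv2.cvtColor(s,cv2.COLOR_RGB2HSV)
g=((H[...,0]>60)&(H[...,0]<90)&(H[...,1]>90)).astype(np.uint8)
n,l,st,c=cv2.connectedComponentsWithStats(g)
for i in range(1,n):
    if st[i][4]>20: print('S',c[i],st[i][4],ray('scene',c[i],.07).round(4))
"
```

```text
time_s: 20.15
position: [0.6124, -0.0938, 0.0473]
tcp_rot: [[-0.971, -0.24, 0.001], [-0.24, 0.971, -0.0], [-0.001, -0.0, -1.0]]
force: [-1.4, -0.7, 6.0]
opening: 0.278
S [468.71954674 180.0325779 ] 706 [[0.6206 0.4024 0.07  ]]
S [252.60810811 275.43243243] 74 [[ 0.6465 -0.1942  0.07  ]]
```

View pics/c8.png

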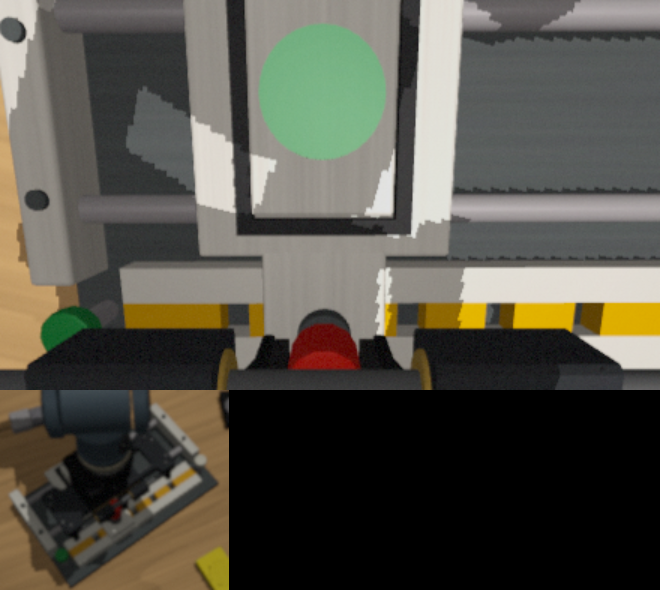

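The crop shows the holder flat and square in the pocket, and the section one hole nearer the green post with one hole left beyond it. The knob is in the jaws at its home height, and pressing 1 mm further gave +6 N with no movement, so the pin is home.

```bash
python3 -c "
from rig import bot
print(bot.hand_in()); s=bot.read_state(); print(s['time_s'],s['force'],s['opening'],s['position'])"
```

```text
the job is handed in; nothing more can be done
None
the job is handed in; nothing more can be done
```

The job is done and handed in at about 20 s of the 51 s allowed. The green-window holder is in the pocket, and the section is one hole along towards the green post. The gripper is still holding the red knob with the pin home.

**Last checks, all good:**
- **Holder:** it made floor contact at the height expected for a seated holder. The last picture shows it square inside the walls.
- **Slide:** the section moved about 39.5 mm, close to the 40 mm between holes.
- **Pin:** the knob is back at its starting height (reported z 0.0473 against 0.0474 m). Commanding another 1 mm down gave +6 N without movement, so the pin is bottomed.
- **Grip:** the opening is 24 mm on the 25 mm knob.

**What disagreed:**
- **Finger length:** the real fingertips end about 35 mm behind the stated TCP. My first grasp therefore closed in the air above the holder, touching nothing. I confirmed the offset from the pictures and a light touch on the table, then allowed for it in every later move.
- **After hand-in:** the state could not be read, so I have no reading for the final second.

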